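# Set the feed dial of the parts counter by clicks and start it

### The arm

A 7-joint arm with a two-finger parallel gripper is mounted at the origin on the work surface. World frame = base frame: x ahead of the robot, y to its left, z up, the work surface at z = 0. Lengths are in m, angles in rad, forces in N, time in s.
With the tool pointing down it reaches from about 0.4 to 0.85 m from the base axis. Payload 6.9 kg.
Tool frame: the origin (TCP) lies at the very end of the fingers, on their centre line; the grasp point (between the pads) lies 19 mm behind it (r.hold_point_z is the distance from the TCP to the grasp point, in m); z points along the fingers, y is the direction in which the jaws open and shut (so a half turn about z gives the same grasp; the last joint's range is limited). The gripper opens to 85 mm and grips with 20 to 120 N. Pads are 22 mm wide; open, the fingers measure 114 mm over their backs; the gripper's body (76 mm by 85 mm) begins 54 mm behind the grasp point. The pads swing forward as they close: fully open they stand 13 mm farther back than shut.
Start: joints at [-1.077, 0.507, -0.238, 1.5, 0.126, 1.149, -0.155], TCP at [0.236, 0.579, 0.231] pointing down, gripper open.
Joint ranges: [-3.08, 3.08], [-0.24, 2.05], [-1.43, 1.35], [0, 2.5], [-1.52, 4.66], [0.17, 1.96], [-2.89, 2.89]. Speed limits (rad/s): [2.39, 2.39, 3.14, 3.14, 3.14, 3.14, 3.14].

### API

Orientations are given as a unit quaternion [x, y, z, w].
In Python, from cell import telemetry, eyes, finish_job, r gives the robot as it stands.
- The arm moves only by the tool arm_command, never from a script. Its argument "rows" is one flat list of numbers, 7 for each row, row after row: the shift along the tool's x, y, z in m, then the turn, a rotation vector about the tool's x, y, z in rad, then the closure, from 0 (fully open) to 1 (shut). A call has 1 to 12 rows; each row shifts and turns the commanded pose from where the row before left it, along the tool's axes as they then stand; what a row does not reach is not made up. A row lasts 1/12 s, in which the tool goes at most 41.7 mm and 7.16 degrees, less where a joint would pass 70% of its speed; a pose out of reach is approached as far as the arm can. A call with a gripper value outside its range is refused whole. The fingers move at their own pace and stop on an object; the grip force is fixed at half the most. Time passes only in rows, so rows that do not move let the fingers close. It gives the time, the measured TCP pose, the force and the opening at its end, in the units of the state.
- telemetry.read_state(): the state, without advancing time (a new reading comes with each control period).
- eyes.camera(name): name is "side" or "top" or "wrist"; returns a dict with "image" (420x560x3 uint8, red, green, blue), "z_map" (420x560 float32, m along the optical axis (not along the pixel's ray), 0 where there is no reading), "intrinsics" (3x3 intrinsics, pixels), "k1" (the pictures are not rectified: a ray, as slopes to the right and down, at radius r is drawn at 1 + k1 r^2 times it, then the intrinsics apply), "R" (3x3) and "t" (3): a world point X has camera coordinates R X + t. Camera axes: x right, y down, z forward; pixel columns grow to the right and rows downward; lengths in m; the calibration is good to about 2 mm. A picture is of the moment at which its call begins.
- finish_job(): hands the job in, once; it reports no verdict.
The state is a dict: "time_s": time; "qpos": joint angles; "joint_velocities": joint speeds; "effort": joint torques, N m; "position": TCP position; "tool_rot": TCP orientation; "wrist_force": force on the tool from outside, world axes, zero at the start; "moment": the same for the moment, N m; "gripper_width": opening from 0.0 (shut) to 1.0 (fully open).
Only numpy, scipy, OpenCV 4.12 (cv2) and the standard library are available. Lean on these libraries where they do the work, as an engineer would, in place of code of your own. Each camera call takes 0.05 s, during which the arm holds its last target.

### The job

Turn the feed-speed dial on the parts counter's console clockwise, click by click, until its yellow pointer rests at the red mark, without going a click past it on the way; let go of it, then press the green start button fully down and leave it. The guard hoop is in the way of gripping and twisting the dial, so push its arms round, and leave the bin, cup and jar where they are.

Things in the scene. Friction and masses are not known exactly. Their poses are not given: they have to be found in the camera images.
- console: grey control console of the small-parts counter: box 270 (x) by 250 (y) by 60 mm high, white top plate, fixed to the table. Origin at the centre of its underside, z up; its -x side is the operator's (robot's). On top: the dial, a yellow guard hoop over it, setting marks in an arc round the dial's far side, a green start button near the operator's right corner
- hoop_bar (a point): middle of the hoop's level bar, 78 mm above the console's top, 15 mm to the console's +x of the dial's axis, so that the near side is the roomier. Fixed yellow 10 mm round bar along the console's y, with legs at y +-78 mm. A finger cannot pass through it: lift it out and put it down again behind another arm. One stroke on the near side spans at most some 130 to 160 degrees
- dial_axis (a point): point on the dial's upright axis at mid height of the handle's arms, 30 mm above the console's top, 30 mm to the console's +x from its centre; axes as the console's. The switch clicks into 9 settings 24 degrees apart, with stops just beyond the first and last. It starts in the first, fully counter-clockwise (seen from above), pointer 96 degrees counter-clockwise of the console's +x
- pointer (a point): on the dial, in line with its yellow pointer, 94 mm from the axis, 10 mm above the console's top: over a setting mark when the dial is set to it; its x axis points outward. The dial is a black skirt 144 mm across, top 10 mm above the console's top, fast on the switch shaft, its yellow pointer line 37 to 73 mm from the axis
- grip_mid (a point): on the grey cross handle above the skirt: a point of the arm over the pointer (yellow line on top), 50 mm from the axis, at mid height; x axis outward. Four arms at 90 degrees, each reaching 65 mm from the axis, 16 mm wide, 16 to 44 mm above the console's top; the hub is 40 mm across, top 48 mm above the console
- hub_top (a point): top of the hub. The handle drives the shaft by a spring (1.2 N m/rad): pushed, it winds up 10 to 30 degrees ahead of the pointer (how far varies by day) before the shaft jumps one setting and the push falls suddenly, by 3 N or more from 4 to 12 N at 56 mm radius. Let go, it springs back in line with the pointer and the shaft stays in its setting
- overrun (a point): point on the turning skirt, 94 mm from the axis, one click (24 degrees) counter-clockwise of the pointer: if it comes to the red mark, the dial has been turned one click too far
- red_mark: red disc, 20 mm across and 3 mm thick, the wanted setting; it lies on the console 94 mm from the dial's axis at one of the last five settings, 4 to 8 clicks clockwise of the first. The other settings have blue discs. Origin at the disc's underside
- start_top (a point): top of the green start button, 36 mm across, in a black housing on the console's top, 95 mm to the console's -x and 70 mm to its -y from its centre
- start (a joint): travel of the start button in m: 0 is up, 0.007 fully pressed; it springs back and takes 5 N to press fully
- feeder: vibratory bowl feeder, blue round base with a steel bowl 230 mm across at its rim, 170 mm high, fixed to the table at the robot's right; keep clear; origin at its underside
- parts_bin: open cardboard parts bin with brass parts, 180 by 110 by 100 mm high, loose, a bystander at the left; origin at the centre of its underside
- cup: blue cup, 80 mm across, 85 mm high, loose, a bystander; origin at the centre of its underside
- jar: amber jar, 70 mm across, 110 mm high, loose, a bystander at the right of the console; origin at the centre of its underside

How it is judged:
By the outcome, as a careful person would: the job done as asked, in the order asked, and still so for the second after the job is handed in, with the robot touching nothing.
It also fails if it takes over 72 s, if anything falls off the work surface, if the arm or the gripper's body presses on something with over 40 N, if the wrist force passes 120 N, or if a joint passes its speed limit or range.

## Working session

There is one attempt and no reset: what is moved stays moved. The work goes in short steps, Python scripts to look and compute and a tool call to move; the robot and the scene stay as the last step left them, time stands still between calls to the robot, and variables do not carry over. Pictures are saved under pics/ and viewed, and the job is handed in when it is done.

Besides the shell and the picture viewer there is one more tool, called in YAML: its name, and indented under it one key for each argument. arm_command: Moves the arm, as the interface text tells. Its arguments: {"type":"object","properties":{"rows":{"type":"array","items":{"type":"number"}}},"required":["rows"]}

```bash
ls; mkdir -p pics
python3 - <<'E'
from cell import telemetry, eyes, r
import cv2,numpy as np
s=telemetry.read_state();print(s)
for n in ["top","side","wrist"]:
    c=eyes.camera(n);cv2.imwrite(f"pics/{n}0.png",c["image"][:,:,::-1]);print(n,c["intrinsics"],c["k1"],c["R"],c["t"])
E
```

```text
pics
{'time_s': 0.0, 'qpos': array([-1.07747949,  0.50834058, -0.2375144 ,  1.50114603,  0.12572577,
        1.14890354, -0.15481138]), 'joint_velocities': array([ 0.00102374, -0.00037339, -0.00049684,  0.00134681, -0.00048236,
       -0.000479  , -0.00124828]), 'effort': array([-1.79703379e-04, -6.20604014e+01, -2.18684122e+00, -2.49663877e+01,
        1.26773369e-02,  1.20253349e-02, -1.06354094e-05]), 'position': array([0.23624805, 0.57807836, 0.23042307]), 'tool_rot': array([ 1.92691068e-01,  9.81259057e-01, -8.91404402e-04, -1.42655444e-04]), 'wrist_force': array([ 1.11638926, -0.00127088,  0.0252784 ]), 'moment': array([ 0.02950927,  0.03166066, -0.07332906]), 'gripper_width': 0.9983765772082194}
top [[444.6271285    0.         288.02379862]
 [  0.         444.6271285  208.54065982]
 [  0.           0.           1.        ]] -0.07993200439931633 [[-0.0198463  -0.99970743  0.01382657]
 [-0.98340506  0.01702453 -0.18062298]
 [ 0.18033475 -0.01718182 -0.98345522]] [-0.07509658  0.54098995  1.21763915]
side [[382.26831637   0.         284.73423917]
 [  0.         382.26831637 214.01278805]
 [  0.           0.           1.        ]] -0.10657819867123129 [[ 0.95878544 -0.28340132  0.02035139]
 [-0.14242465 -0.54134829 -0.82864785]
 [ 0.24585709  0.79159695 -0.55940019]] [-0.522036    0.10490769  1.15643079]
wrist [[360.75425998   0.         278.46376624]
 [  0.         360.75425998 207.93577349]
 [  0.           0.           1.        ]] -0.09791036153153997 [[ 0.3777078   0.92592182 -0.002367  ]
 [ 0.89332089 -0.36373425  0.26396059]
 [ 0.24354591 -0.10181447 -0.96453056]] [-0.62415998 -0.0344083   0.37879678]
```

View pics/top0.png

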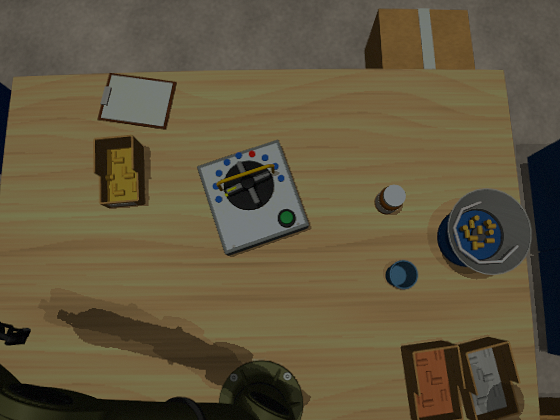

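View pics/side0.png

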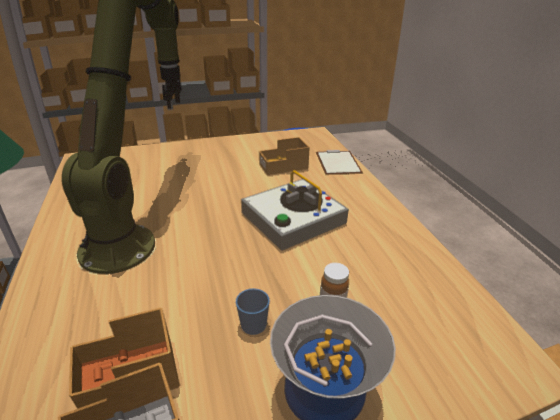

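The top view shows the console centred near (253,197), its dial at (248,184), the red mark near (252,154) and the green button at (287,217). Next I'll measure these.

```bash
cat > h.py <<'E'
import numpy as np,cv2
from cell import telemetry, eyes, r
from scipy.spatial.transform import Rotation as Ro
def cam(n): return eyes.camera(n)
def dist(c): return np.array([c["k1"],0,0,0,0.])
def plane(c,px,z):
    p=cv2.undistortPoints(np.array(px,float).reshape(-1,1,2),c["intrinsics"],dist(c)).reshape(-1,2)
    d=np.c_[p,np.ones(len(p))]@c["R"]; o=-c["R"].T@c["t"]
    return o+d*((z-o[2])/d[:,2])[:,None]
def proj(c,X):
    return cv2.projectPoints(np.array(X,float).reshape(-1,1,3),cv2.Rodrigues(c["R"])[0],c["t"],c["intrinsics"],dist(c))[0].reshape(-1,2)
def blobs(c,lo,hi,amin=6,box=None):
    hsv=cv2.cvtColor(c["image"],cv2.COLOR_RGB2HSV); m=cv2.inRange(hsv,np.array(lo),np.array(hi))
    if box: 
        k=np.zeros_like(m);k[box[1]:box[3],box[0]:box[2]]=1;m=m*k
    n,l,st,ce=cv2.connectedComponentsWithStats(m)
    return [(st[i,4],ce[i]) for i in range(1,n) if st[i,4]>=amin]
E
python3 - <<'E'
from h import *
c=cam("top")
im=c["image"][125:270,180:330];cv2.imwrite("pics/topz.png",cv2.resize(im[:,:,::-1],None,fx=4,fy=4,interpolation=cv2.INTER_CUBIC))
B=(190,130,320,265)
for nm,lo,hi,z in [("red",(0,120,90),(6,255,255),.063),("red2",(172,120,90),(180,255,255),.063),("blue",(100,110,70),(125,255,255),.063),("green",(50,100,40),(85,255,255),.08),("yellow",(20,120,100),(32,255,255),.138)]:
    for a,ce in blobs(c,lo,hi,5,B):
        print(nm,a,ce,plane(c,ce,z))
E
```

```text
red 33 [251.48484848 153.39393939] [[0.70079488 0.01739237 0.063     ]]
blue 35 [238.11428571 155.02857143] [[0.69655044 0.05599766 0.063     ]]
blue 34 [264.58823529 157.32352941] [[ 0.6883409  -0.02033033  0.063     ]]
blue 35 [226.42857143 161.77142857] [[0.67693899 0.08959407 0.063     ]]
blue 23 [275.43478261 165.65217391] [[ 0.66293244 -0.05123662  0.063     ]]
blue 33 [218.42424242 172.57575758] [[0.64522333 0.11231504 0.063     ]]
blue 33 [280.51515152 177.60606061] [[ 0.62730047 -0.06523949  0.063     ]]
blue 23 [214.65217391 185.95652174] [[0.606056   0.12267871 0.063     ]]
blue 35 [218.11428571 198.94285714] [[0.56812459 0.11244717 0.063     ]]
green 132 [286.07575758 216.95454545] [[ 0.51034773 -0.07874257  0.08      ]]
yellow 139 [243.33093525 173.4028777 ] [[0.62139938 0.03460301 0.138     ]]
yellow 17 [230.82352941 188.76470588] [[0.57963832 0.06803842 0.138     ]]
yellow 6 [226.  194.5] [[0.56419888 0.08083219 0.138     ]]
```

View pics/topz.png

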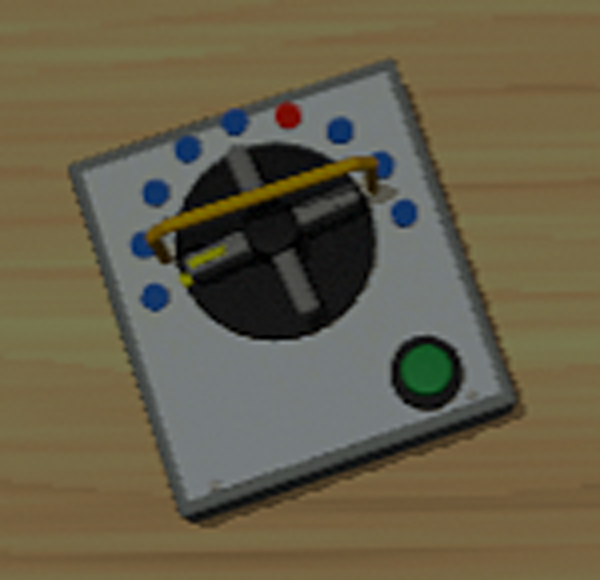

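Run:
```python
from h import *
c=cam("top")
px=[[218.11,198.94],[214.65,185.96],[218.42,172.58],[226.43,161.77],[238.11,155.03],[251.48,153.39],[264.59,157.32],[275.43,165.65],[280.5,177.6]]
P=plane(c,px,.063)[:,:2]
A=np.c_[2*P,np.ones(9)];s=np.linalg.lstsq(A,(P**2).sum(1),rcond=None)[0];ce=s[:2]
print(ce,np.linalg.norm(P-ce,axis=1))
# rigid fit
a=np.radians(96-24*np.arange(9));M=.094*np.c_[np.cos(a),np.sin(a)]
z=(P[:,0]+1j*P[:,1]);m=M[:,0]+1j*M[:,1]
k=np.sum((z-z.mean())*np.conj(m-m.mean()))/np.sum(abs(m-m.mean())**2);yaw=np.angle(k)
t=z.mean()-np.exp(1j*yaw)*m.mean()
print(abs(k),np.degrees(yaw),t,abs(z-t-np.exp(1j*yaw)*m))
cs=t-np.exp(1j*yaw)*.03;print("console",cs,"button",cs+np.exp(1j*yaw)*(-.095-.07j))
# depth at button, top, and tabletop height check
for p in [(286,217),(250,230),(248,184)]:
    d=c["z_map"][p[1],p[0]]; q=plane(c,[p],0)[0]; o=-c["R"].T@c["t"]; f=(q-o); dz=(c["R"]@f)[2]; print(p,o+f*d/dz)
```

```text
[0.60651136 0.02651442] [0.09412456 0.0961715  0.09413541 0.09454717 0.09474329 0.09473448
 0.09430117 0.09605831 0.09404176]
1.0066937516347012 18.1955501136752 (0.6070900117700475+0.0266060446927837j) [0.00044493 0.00220149 0.0003353  0.0002616  0.00016492 0.00036568
 0.00037581 0.00199924 0.00037934]
console (0.5785901225839456+0.01723821055783496j) button (0.5101987531428366-0.07892633897040721j)
(286, 217) [ 0.50943776 -0.07847036  0.08479716]
(250, 230) [0.47818042 0.02266005 0.06138188]
(248, 184) [0.59834325 0.02408973 0.11147148]
```

arm_command:
  rows: [-0.026,-0.021,0,0,0,0,1,-0.026,-0.021,0,0,0,0,1,-0.026,-0.021,0,0,0,0,1,-0.026,-0.021,0,0,0,0,1,-0.026,-0.021,0,0,0,0,1,-0.026,-0.021,0,0,0,0,1,-0.026,-0.021,0,0,0,0,1,-0.026,-0.021,0,0,0,0,1,-0.026,-0.021,0,0,0,0,1,-0.026,-0.021,0,0,0,0,1]

```text
time_s: 1.08
position: [0.3981, 0.2843, 0.2314]
tool_rot: [0.193, 0.981, 0.0, 0.0]
wrist_force: [0.3, -0.0, 0.1]
gripper_width: 0.002
```

arm_command:
  rows: [-0.026,-0.021,0,0,0,0,1,-0.026,-0.021,0,0,0,0,1,-0.026,-0.021,0,0,0,0,1,-0.026,-0.021,0,0,0,0,1,-0.026,-0.021,0,0,0,0,1,-0.026,-0.021,0,0,0,0,1,-0.026,-0.021,0,0,0,0,1,-0.026,-0.021,0,0,0,0,1,-0.026,-0.021,0,0,0,0,1,-0.026,-0.021,0,0,0,0,1]

```text
time_s: 1.92
position: [0.5595, -0.0084, 0.2313]
tool_rot: [0.193, 0.981, 0.0, 0.0]
wrist_force: [0.5, -0.7, 0.9]
gripper_width: 0.004
```

arm_command:
  rows: [0,0,0,0,0,0.109,1,0,0,0,0,0,0.109,1,0,0,0,0,0,0.109,1,0,0,0,0,0,0.109,1,0,0,0,0,0,0.109,1,0,0,0,0,0,0.109,1,0,0,0,0,0,0.107,1,0,0,0,0,0,0,1,0,0,0,0,0,0,1]

```text
time_s: 2.67
position: [0.5589, -0.0067, 0.2312]
tool_rot: [0.542, 0.84, -0.0, -0.0]
wrist_force: [0.4, 0.0, 0.0]
gripper_width: 0.001
```

```bash
cat >> h.py <<'E'
A=np.array([.607,.0266]);YAW=18.2
def st(): 
    s=telemetry.read_state();M=Ro.from_quat(s["tool_rot"]).as_matrix();return s,M
def goto(x,y,z,yaw):
    "remaining shift in tool axes, then turn about tool z"
    s,M=st();d=M.T@(np.array([x,y,z])-s["position"])
    T=np.array([[np.cos(yaw),np.sin(yaw),0],[np.sin(yaw),-np.cos(yaw),0],[0,0,-1]])
    print("t",s["time_s"],"pos",s["position"].round(4),"yaw",np.degrees(np.arctan2(M[1,0],M[0,0])).round(1),"F",s["wrist_force"].round(2),"w",round(s["gripper_width"],3))
    print("q",s["qpos"].round(2)); print("shift",d.round(4),"rotvec",Ro.from_matrix(M.T@T).as_rotvec().round(4))
E
python3 - <<'E'
from h import *
goto(.568,-.0184,.20,np.radians(114.2))
for n in ["top","side","wrist"]:
    c=cam(n); cv2.imwrite(f"pics/{n}1.png",c["image"][:,:,::-1])
E
```

```text
t 2.6667 pos [ 0.5589 -0.0067  0.2312] yaw 114.4 F [0.39 0.   0.03] w 0.001
q [-0.12  0.4   0.13  1.68 -0.06  1.06  0.45]
shift [-0.0144  0.0035  0.0312] rotvec [-0.0002  0.0001  0.0032]
```

View pics/wrist1.png

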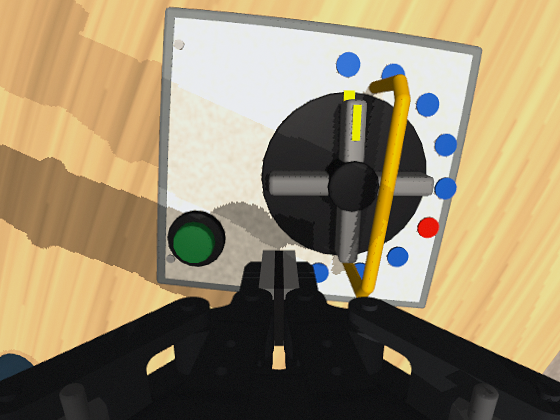

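View pics/side1.png

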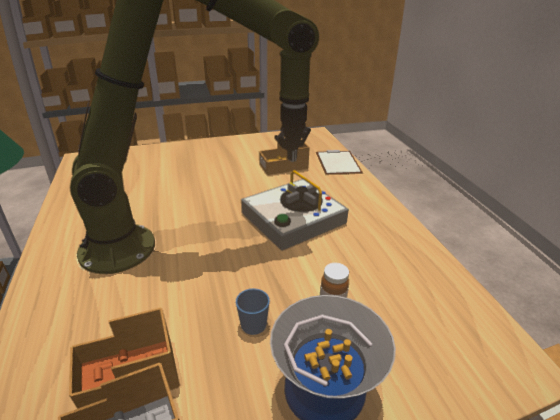

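View pics/top1.png

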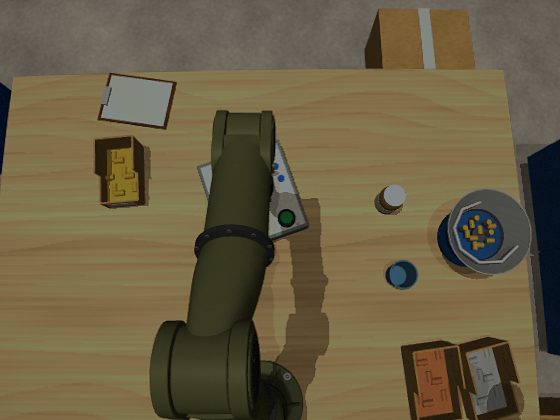

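Run:
```python
from h import *
c=cam("wrist");s,M=st()
v,u=np.mgrid[240:420:2,0:560:2];px=np.c_[u.ravel(),v.ravel()].astype(float)
p=cv2.undistortPoints(px.reshape(-1,1,2),c["intrinsics"],dist(c)).reshape(-1,2)
d=c["z_map"][v.ravel(),u.ravel()];X=(np.c_[p,np.ones(len(p))]*d[:,None]-c["t"])@c["R"]
T=(X-s["position"])@M; T=T[(d>0)&(abs(T[:,0])<.1)&(abs(T[:,1])<.15)&(T[:,2]<.004)]
for z in np.arange(-.11,.005,.01):
    k=T[(T[:,2]>=z)&(T[:,2]<z+.01)]
    if len(k): print(round(z,3),len(k),"x",k[:,0].min().round(3),k[:,0].max().round(3),"y",k[:,1].min().round(3),k[:,1].max().round(3))
```

```text
-0.1 1373 x 0.009 0.022 y -0.056 0.056
-0.09 3938 x 0.003 0.019 y -0.061 0.061
-0.08 3253 x -0.006 0.019 y -0.057 0.056
-0.07 1648 x -0.008 0.018 y -0.049 0.048
-0.06 1876 x -0.008 0.015 y -0.041 0.041
-0.05 718 x -0.011 0.015 y -0.033 0.032
-0.04 282 x -0.011 0.013 y -0.011 0.013
-0.03 229 x 0.007 0.012 y -0.014 0.014
-0.02 183 x 0.007 0.012 y -0.014 0.013
-0.01 72 x 0.007 0.013 y -0.012 0.012
```

The wrist view shows the dial hub at (353,187), the pointer at (350,95) at the first setting, and red at (428,227), which is 5 clicks clockwise. I plan 3 clicks on the near arm, then 2 on the next.

arm_command:
  rows: [-0.0072,0.0018,0,0,0,0,1,-0.0072,0.0018,0,0,0,0,1,0,0,0.03,0,0,0,1,0,0,0.03,0,0,0,1,0,0,0.02,0,0,0,1,0,0,0,0,0,0,1]

```text
time_s: 3.37
position: [0.566, -0.0193, 0.1473]
tool_rot: [0.543, 0.839, -0.002, -0.003]
wrist_force: [-0.5, -0.7, 1.1]
gripper_width: -0.002
```

Run:
```python
from h import *
goto(.568,-.0184,.087,np.radians(114.2))
c=cam("wrist"); cv2.imwrite("pics/wrist2.png",c["image"][:,:,::-1])
```

```text
t 3.3667 pos [ 0.566  -0.0193  0.1473] yaw 114.2 F [-0.48 -0.68  1.13] w -0.002
q [-0.09  0.5   0.12  1.77 -0.07  0.88  0.48]
shift [-0.0001  0.0026  0.0603] rotvec [-0.0065 -0.0025 -0.0006]
```

View pics/wrist2.png

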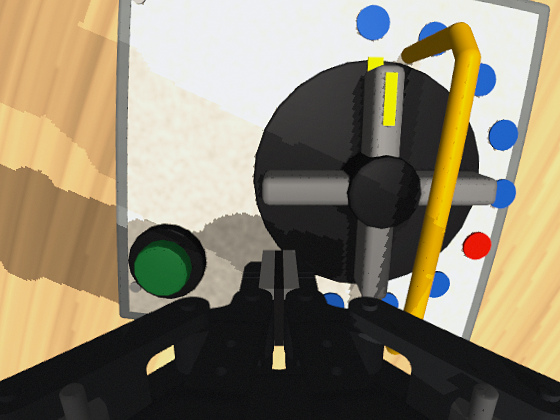

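arm_command:
  rows: [0,0.001,0.02,0,0,0,1,0,0.001,0.02,0,0,0,1,0,0,0.02,0,0,0,1,0,0,0,0,0,0,1,0,0,0,0,0,0,1]

```text
time_s: 3.83
position: [0.5705, -0.0181, 0.0921]
tool_rot: [0.543, 0.839, -0.0, 0.0]
wrist_force: [0.5, -0.8, 1.3]
gripper_width: 0.001
```

Run:
```python
from h import *
goto(.568,-.0184,.087,np.radians(114.2))
c=cam("wrist"); cv2.imwrite("pics/wrist3.png",c["image"][:,:,::-1])
```

```text
t 3.8333 pos [ 0.5705 -0.0181  0.0921] yaw 114.2 F [ 0.51 -0.78  1.34] w 0.001
q [-0.08  0.57  0.11  1.83 -0.08  0.75  0.49]
shift [ 0.0008 -0.0024  0.0051] rotvec [-0.      0.0002 -0.0005]
```

View pics/wrist3.png

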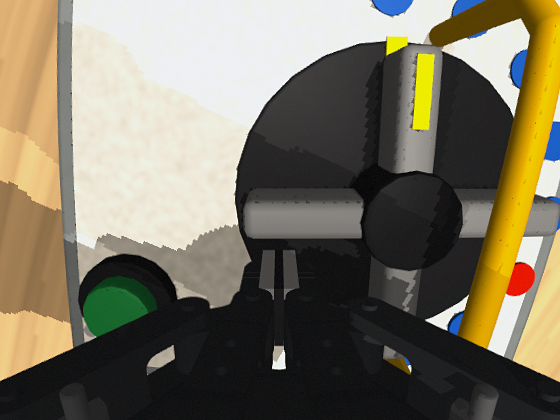

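arm_command:
  rows: [0.002,-0.001,0.004,0,0,0,1,0.004,-0.001,0,0,0,0,1,0,0,0,0,0,0,1]

```text
time_s: 4.13
position: [0.5655, -0.0123, 0.0882]
tool_rot: [0.543, 0.84, 0.0, 0.0]
wrist_force: [-0.2, 0.1, 0.8]
gripper_width: -0.001
```

arm_command:
  rows: [0.0029,-0.001,0,0,0,0.0524,1,0.0029,-0.001,0,0,0,0.0524,1,0,0,0,0,0,0,1]

```text
time_s: 4.38
position: [0.5619, -0.0083, 0.0881]
tool_rot: [0.587, 0.809, 0.0, 0.001]
wrist_force: [1.2, -2.1, 1.5]
gripper_width: 0.002
```

```bash
cat >> h.py <<'E'
def ang(save=None):
    s,M=st();F=s["wrist_force"];p=s["position"][:2]-A
    print("t",round(s["time_s"],2),"z",s["position"][2].round(4),"fing",np.degrees(np.arctan2(p[1],p[0])).round(1)-YAW,"R",np.linalg.norm(p).round(4),"c",(M.T@np.r_[A-s["position"][:2],0])[:2].round(4),"toolyaw",np.degrees(np.arctan2(M[1,0],M[0,0])).round(1),"Ftool",(M.T@F).round(2))
    c=cam("wrist")
    # dial pointer: yellow pixels on skirt plane .07 / arm-top plane .104
    for a,ce in blobs(c,(24,120,120),(33,255,255),15):
        for z,n in((.07,"skirt"),(.104,"arm")):
            q=plane(c,ce,z)[0][:2]-A; rr=np.linalg.norm(q)
            if .03<rr<.085: print(n,a,ce.round(),"r",rr.round(3),"ang",(np.degrees(np.arctan2(q[1],q[0]))-YAW).round(1))
    if save: cv2.imwrite(f"pics/{save}.png",c["image"][:,:,::-1])
E
python3 -c "
from h import *
ang('w4')"
```

```text
t 4.38 z 0.0881 fing -160.5 R 0.057 c [0.0192 0.0537] toolyaw 108.1 Ftool [-2.33  0.46 -1.52]
skirt 3142 [540. 150.] r 0.076 ang 24.9
arm 3142 [540. 150.] r 0.056 ang 39.5
skirt 965 [387.  83.] r 0.06 ang 96.7
arm 965 [387.  83.] r 0.06 ang 106.5
skirt 1326 [432. 111.] r 0.05 ang 73.9
arm 1326 [432. 111.] r 0.048 ang 90.5
skirt 28 [524. 280.] r 0.082 ang -25.6
arm 28 [524. 280.] r 0.05 ang -20.7
arm 156 [505. 346.] r 0.066 ang -48.0
```

View pics/w4.png

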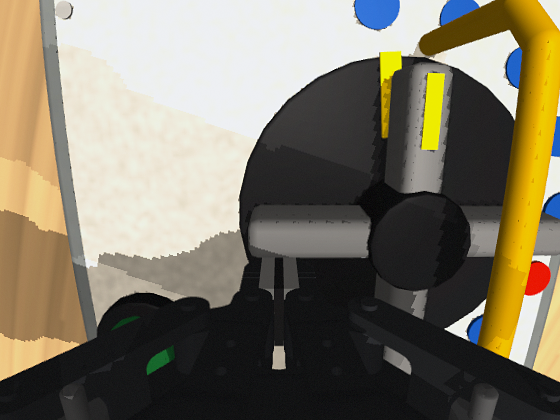

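The wrist view separates the skirt pointer (387,83) at 96.7° from the arm's line (432,111) at 90.5°, so the handle is winding up. I'll go on in 6° steps.

arm_command:
  rows: [0.0029,-0.001,0,0,0,0.0524,1,0.0029,-0.001,0,0,0,0.0524,1,0,0,0,0,0,0,1]

```text
time_s: 4.68
position: [0.5587, -0.0038, 0.088]
tool_rot: [0.628, 0.778, 0.0, 0.001]
wrist_force: [1.9, -2.3, 2.1]
gripper_width: -0.002
```

arm_command:
  rows: [0.0029,-0.001,0,0,0,0.0524,1,0,0,0,0,0,0,1]

```text
time_s: 4.85
position: [0.5571, -0.0015, 0.0878]
tool_rot: [0.648, 0.761, 0.0, 0.001]
wrist_force: [1.2, -3.0, 2.0]
gripper_width: -0.0
```

```bash
python3 -c "
from h import *
ang()"
```

```text
t 4.85 z 0.0878 fing -168.89999999999998 R 0.0572 c [0.0197 0.0537] toolyaw 99.2 Ftool [-3.18  0.66 -2.03]
skirt 3105 [522. 130.] r 0.07 ang 26.0
arm 3105 [522. 130.] r 0.054 ang 42.1
skirt 1687 [376.  92.] r 0.056 ang 93.5
arm 1687 [376.  92.] r 0.058 ang 102.5
skirt 1255 [432. 110.] r 0.05 ang 65.6
arm 1255 [432. 110.] r 0.048 ang 82.2
arm 556 [517. 330.] r 0.064 ang -49.6
```

arm_command:
  rows: [0.0029,-0.001,0,0,0,0.0524,1,0,0,0,0,0,0,1]

```text
time_s: 5.07
position: [0.5556, 0.0012, 0.0877]
tool_rot: [0.668, 0.744, 0.0, 0.001]
wrist_force: [2.4, -4.4, 2.9]
gripper_width: -0.001
```

arm_command:
  rows: [0.0029,-0.001,0,0,0,0.0524,1,0,0,0,0,0,0,1]

```text
time_s: 5.23
position: [0.5542, 0.004, 0.0876]
tool_rot: [0.687, 0.727, 0.0, 0.001]
wrist_force: [2.9, -5.2, 2.5]
gripper_width: 0.003
```

```bash
python3 -c "
from h import *
ang()"
```

```text
t 5.23 z 0.0876 fing -175.0 R 0.0574 c [0.0197 0.0539] toolyaw 93.2 Ftool [-5.36  2.57 -2.53]
skirt 2998 [507. 122.] r 0.066 ang 27.0
arm 2998 [507. 122.] r 0.052 ang 43.9
skirt 1772 [369.  96.] r 0.056 ang 90.9
arm 1772 [369.  96.] r 0.057 ang 99.3
skirt 1241 [433. 110.] r 0.05 ang 59.3
arm 1241 [433. 110.] r 0.048 ang 76.1
arm 862 [523. 319.] r 0.062 ang -51.1
```

arm_command:
  rows: [0.0029,-0.001,0,0,0,0.0524,1,0,0,0,0,0,0,1]

```text
time_s: 5.45
position: [0.5531, 0.0067, 0.0875]
tool_rot: [0.706, 0.708, 0.0, 0.001]
wrist_force: [2.0, -5.5, 2.2]
gripper_width: -0.001
```

arm_command:
  rows: [0.0029,-0.001,0,0,0,0.0524,1,0,0,0,0,0,0,1]

```text
time_s: 5.62
position: [0.551, 0.011, 0.0871]
tool_rot: [0.724, 0.69, -0.0, -0.001]
wrist_force: [1.8, -0.6, 0.2]
gripper_width: 0.0
```

```bash
python3 -c "
from h import *
ang('w5')"
```

```text
t 5.62 z 0.0871 fing -182.6 R 0.0582 c [0.0183 0.0552] toolyaw 87.3 Ftool [-0.53  1.79 -0.19]
skirt 2773 [492. 116.] r 0.062 ang 28.9
arm 2773 [492. 116.] r 0.052 ang 46.6
skirt 679 [400.  78.] r 0.063 ang 72.3
arm 679 [400.  78.] r 0.061 ang 82.8
skirt 1282 [441. 114.] r 0.051 ang 50.8
arm 1282 [441. 114.] r 0.048 ang 68.3
arm 1159 [531. 314.] r 0.06 ang -52.9
```

View pics/w5.png

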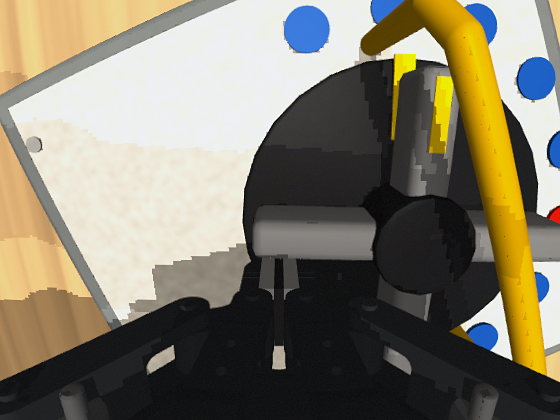

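Click 1 is done: the push fell from 5.5 N to 0.5 N and the pointer is at 72°.

arm_command:
  rows: [0.0029,-0.001,0,0,0,0.0524,1,0.0029,-0.001,0,0,0,0.0524,1,0.0029,-0.001,0,0,0,0.0524,1,0.0029,-0.001,0,0,0,0.0524,1,0.0029,-0.001,0,0,0,0.0524,1,0,0,0,0,0,0,1]

```text
time_s: 6.17
position: [0.5485, 0.025, 0.087]
tool_rot: [0.808, 0.589, -0.001, 0.0]
wrist_force: [0.8, -5.3, 0.7]
gripper_width: 0.001
```

arm_command:
  rows: [0.0029,-0.001,0,0,0,0.0524,1,0,0,0,0,0,0,1]

```text
time_s: 6.33
position: [0.5484, 0.0277, 0.087]
tool_rot: [0.823, 0.568, -0.001, 0.0]
wrist_force: [0.5, -5.7, -0.3]
gripper_width: -0.002
```

```bash
python3 -c "
from h import *
ang()"
```

```text
t 6.33 z 0.087 fing 160.70000000000002 R 0.0586 c [0.0197 0.0552] toolyaw 69.2 Ftool [-5.14  2.48  0.28]
skirt 1848 [418.  95.] r 0.054 ang 46.3
arm 1848 [418.  95.] r 0.053 ang 60.1
skirt 1371 [374. 106.] r 0.051 ang 67.3
arm 1371 [374. 106.] r 0.054 ang 76.4
skirt 518 [441.  87.] r 0.06 ang 36.6
arm 518 [441.  87.] r 0.055 ang 51.3
skirt 1471 [527. 268.] r 0.077 ang -60.5
arm 1471 [527. 268.] r 0.046 ang -54.2
```

arm_command:
  rows: [0.0029,-0.0006,0,0,0,0.0524,1,0,0,0,0,0,0,1]

```text
time_s: 6.55
position: [0.5485, 0.0307, 0.087]
tool_rot: [0.838, 0.546, -0.001, -0.0]
wrist_force: [-0.1, -4.8, 1.4]
gripper_width: 0.001
```

arm_command:
  rows: [0.0029,-0.0006,0,0,0,0.0524,1,0,0,0,0,0,0,1]

```text
time_s: 6.72
position: [0.5492, 0.035, 0.0869]
tool_rot: [0.851, 0.525, -0.0, -0.001]
wrist_force: [0.1, -1.9, 0.1]
gripper_width: 0.006
```

```bash
python3 -c "
from h import *
ang('w6')"
```

```text
t 6.72 z 0.0869 fing 153.60000000000002 R 0.0584 c [0.0185 0.0554] toolyaw 63.3 Ftool [-1.64  0.99 -0.15]
skirt 475 [405.  65.] r 0.067 ang 47.1
arm 475 [405.  65.] r 0.065 ang 57.4
skirt 1334 [386.  98.] r 0.054 ang 55.5
arm 1334 [386.  98.] r 0.056 ang 65.7
skirt 1076 [444. 107.] r 0.053 ang 27.3
arm 1076 [444. 107.] r 0.05 ang 44.1
skirt 1624 [517. 256.] r 0.067 ang -62.4
arm 1624 [517. 256.] r 0.039 ang -53.1
```

View pics/w6.png

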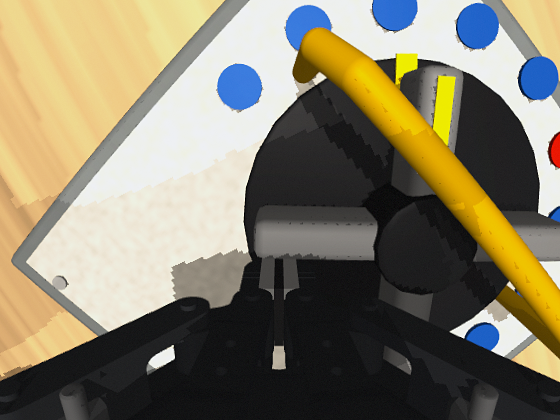

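Click 2 is done: the pointer line at (405,65), 47°, aims at the third disc. Now click 3.

arm_command:
  rows: [0.0029,-0.0007,0,0,0,0.0524,1,0.0029,-0.0007,0,0,0,0.0524,1,0.0029,-0.0007,0,0,0,0.0524,1,0.0029,-0.0007,0,0,0,0.0524,1,0.0029,-0.0007,0,0,0,0.0524,1,0,0,0,0,0,0,1]

```text
time_s: 7.27
position: [0.5531, 0.0487, 0.0868]
tool_rot: [0.913, 0.409, -0.002, -0.001]
wrist_force: [-4.2, -2.9, 2.7]
gripper_width: -0.003
```

arm_command:
  rows: [0.0029,-0.0007,0,0,0,0.0524,1,0,0,0,0,0,0,1]

```text
time_s: 7.43
position: [0.5543, 0.0512, 0.0867]
tool_rot: [0.923, 0.385, -0.002, -0.001]
wrist_force: [-6.1, -2.6, 2.2]
gripper_width: -0.002
```

```bash
python3 -c "
from h import *
ang('w7')"
```

```text
t 7.43 z 0.0867 fing 136.70000000000002 R 0.0582 c [0.0196 0.0548] toolyaw 45.3 Ftool [-6.16 -2.53 -2.17]
skirt 1872 [374.  97.] r 0.055 ang 42.3
arm 1872 [374.  97.] r 0.057 ang 51.1
skirt 1368 [439. 111.] r 0.05 ang 10.0
arm 1368 [439. 111.] r 0.048 ang 27.4
skirt 54 [286. 124.] r 0.066 ang 79.0
arm 54 [286. 124.] r 0.068 ang 78.4
skirt 1378 [511. 248.] r 0.062 ang -78.6
arm 1378 [511. 248.] r 0.035 ang -67.9
```

View pics/w7.png

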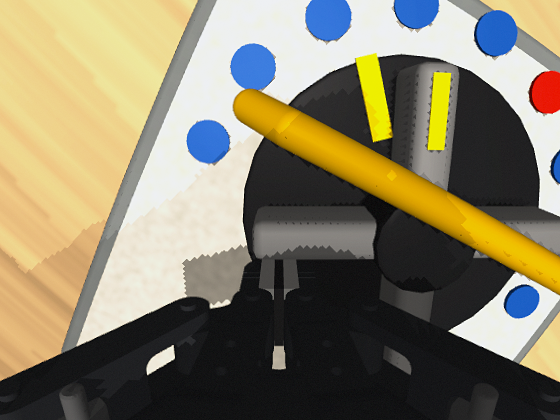

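arm_command:
  rows: [0.0029,-0.0007,0,0,0,0.0524,1,0,0,0,0,0,0,1]

```text
time_s: 7.65
position: [0.5557, 0.0538, 0.0867]
tool_rot: [0.933, 0.361, -0.002, -0.001]
wrist_force: [-5.3, -2.3, 2.1]
gripper_width: -0.002
```

arm_command:
  rows: [0.0029,-0.0007,0,0,0,0.0524,1,0,0,0,0,0,0,1]

```text
time_s: 7.82
position: [0.5586, 0.057, 0.0868]
tool_rot: [0.942, 0.336, -0.001, -0.001]
wrist_force: [-1.0, 0.3, -0.3]
gripper_width: 0.004
```

```bash
python3 -c "
from h import *
ang('w8')"
```

```text
t 7.82 z 0.0868 fing 129.60000000000002 R 0.0572 c [0.0182 0.0542] toolyaw 39.3 Ftool [-0.57 -0.88  0.3 ]
skirt 707 [400.  79.] r 0.062 ang 23.8
arm 707 [400.  79.] r 0.061 ang 34.4
skirt 1352 [441. 115.] r 0.05 ang 1.9
arm 1352 [441. 115.] r 0.047 ang 19.6
skirt 1253 [512. 252.] r 0.064 ang -85.2
arm 1253 [512. 252.] r 0.037 ang -74.8
```

View pics/w8.png

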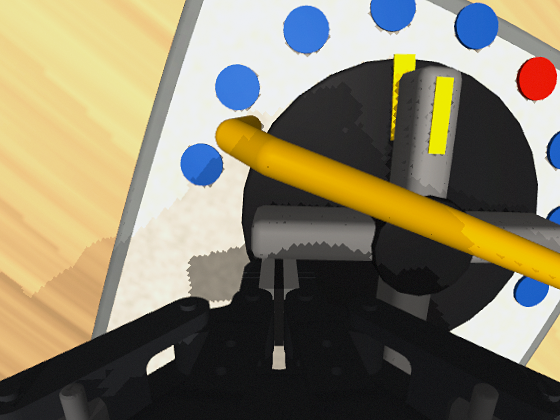

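Click 3 is done: the pointer is at 24°, on the fourth disc. I'll back off, lift, and go round behind the next arm (at −156°).

arm_command:
  rows: [-0.01,0,0,0,0,0,1,0,0,-0.02,0,0,0,1,0,0,-0.03,0,0,0,1,0,0,-0.04,0,0,0,1,0,0,-0.03,0,0,0,1,0,0,0,0,0,0,1]

```text
time_s: 8.37
position: [0.5546, 0.0483, 0.2135]
tool_rot: [0.942, 0.336, 0.005, 0.001]
wrist_force: [0.7, -0.5, -0.2]
gripper_width: 0.0
```

arm_command:
  rows: [0,0,0,0,0,-0.12,1,0,0,0,0,0,-0.12,1,0,0,0,0,0,-0.12,1,0,0,0,0,0,-0.12,1,0,0,0,0,0,-0.12,1,0,0,0,0,0,-0.12,1,0,0,0,0,0,-0.12,1,0,0,0,0,0,-0.12,1,0,0,0,0,0,-0.12,1,0,0,0,0,0,-0.12,1,0,0,0,0,0,-0.12,1,0,0,0,0,0,-0.12,1]

```text
time_s: 9.37
position: [0.5515, 0.0492, 0.2074]
tool_rot: [0.484, 0.875, 0.0, 0.0]
wrist_force: [0.3, -0.5, 0.5]
gripper_width: 0.002
```

arm_command:
  rows: [0,0,0,0,0,-0.09,1,0,0,0,0,0,-0.09,1,0,0,0,0,0,0,1,0,0,0,0,0,0,1]

```text
time_s: 9.7
position: [0.5515, 0.0491, 0.2074]
tool_rot: [0.408, 0.913, 0.0, 0.0]
wrist_force: [0.3, -0.5, -0.6]
gripper_width: -0.003
```

```bash
python3 -c "
from h import *
goto(.5845,-.029,.087,np.radians(132.2))
ang('w9')"
```

```text
t 9.7 pos [0.5515 0.0491 0.2074] yaw 131.9 F [ 0.35 -0.52 -0.61] w -0.003
q [-0.24  0.42  0.15  1.73 -0.07  1.    0.67]
shift [-0.0802 -0.0276  0.1204] rotvec [ 0.0007  0.0003 -0.006 ]
t 9.7 z 0.2074 fing 139.70000000000002 R 0.0599 c [-0.0538  0.0263] toolyaw 131.9 Ftool [-0.62 -0.09  0.61]
skirt 48 [392. 257.] r 0.07 ang 25.0
arm 48 [392. 257.] r 0.06 ang 39.2
skirt 233 [378. 276.] r 0.061 ang 7.9
arm 233 [378. 276.] r 0.048 ang 23.8
```

View pics/w9.png

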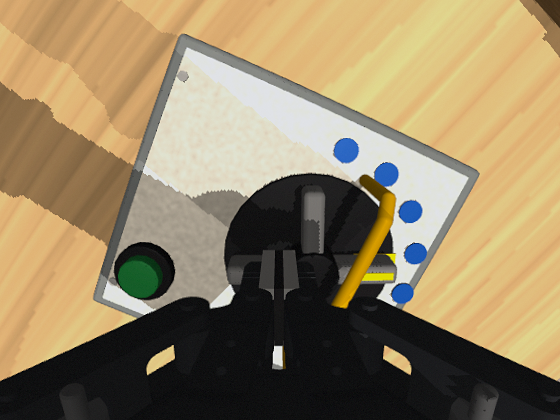

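The pointer (392,257) and handle line (378,276) are back in line at about 24°.

arm_command:
  rows: [-0.02,-0.007,0,0,0,0,1,-0.02,-0.007,0,0,0,0,1,-0.02,-0.007,0,0,0,0,1,-0.02,-0.007,0,0,0,0,1,0,0,0.02,0,0,0,1,0,0,0.02,0,0,0,1,0,0,0.02,0,0,0,1,0,0,0,0,0,0,1,0,0,0,0,0,0,1]

```text
time_s: 10.5
position: [0.5836, -0.0285, 0.1467]
tool_rot: [0.408, 0.913, -0.001, -0.001]
wrist_force: [0.1, -0.4, 0.4]
gripper_width: 0.002
```

```bash
python3 -c "
from h import *
goto(.5845,-.029,.087,np.radians(132.2))
ang('w10')"
```

```text
t 10.5 pos [ 0.5836 -0.0285  0.1467] yaw 131.9 F [ 0.15 -0.42  0.4 ] w 0.002
q [-0.09  0.53  0.15  1.73 -0.1   0.9   0.83]
shift [-0.001   0.0004  0.0597] rotvec [-0.0017 -0.0013 -0.0055]
t 10.5 z 0.1467 fing -131.2 R 0.0599 c [0.0254 0.0542] toolyaw 131.9 Ftool [-0.41 -0.17 -0.4 ]
skirt 1664 [466. 162.] r 0.064 ang 34.2
arm 1664 [466. 162.] r 0.048 ang 43.6
skirt 373 [474. 192.] r 0.071 ang 17.8
arm 373 [474. 192.] r 0.051 ang 24.0
```

View pics/w10.png

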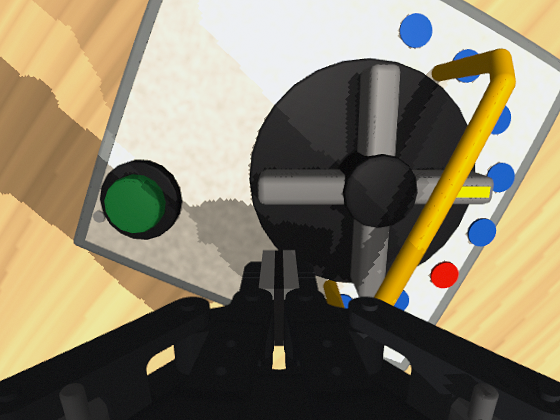

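arm_command:
  rows: [0,0,0.02,0,0,0,1,0,0,0.02,0,0,0,1,0,0,0.019,0,0,0,1,0,0,0,0,0,0,1,0.002,0,0,0,0,0,1,0.004,0,0,0,0,0,1,0,0,0,0,0,0,1]

```text
time_s: 11.13
position: [0.5808, -0.0233, 0.09]
tool_rot: [0.407, 0.913, 0.001, 0.001]
wrist_force: [0.1, -0.5, -0.3]
gripper_width: -0.002
```

arm_command:
  rows: [0.0029,-0.0008,0,0,0,0.0524,1,0.0029,-0.0008,0,0,0,0.0524,1,0.0029,-0.0008,0,0,0,0.0524,1,0,0,0,0,0,0,1]

```text
time_s: 11.47
position: [0.5736, -0.0191, 0.0899]
tool_rot: [0.479, 0.878, 0.0, 0.001]
wrist_force: [1.6, -3.0, 1.3]
gripper_width: -0.0
```

```bash
python3 -c "
from h import *
ang('w11')"
```

```text
t 11.47 z 0.0899 fing -144.29999999999998 R 0.0566 c [0.0203 0.0528] toolyaw 122.8 Ftool [-3.41 -0.31 -1.34]
skirt 1813 [531. 237.] r 0.076 ang 4.9
arm 1813 [531. 237.] r 0.048 ang 14.3
skirt 519 [495. 194.] r 0.052 ang 24.8
arm 519 [495. 194.] r 0.034 ang 44.9
arm 248 [551. 233.] r 0.057 ang 15.7
skirt 19 [502. 231.] r 0.059 ang 5.3
arm 19 [502. 231.] r 0.035 ang 18.5
```

View pics/w11.png

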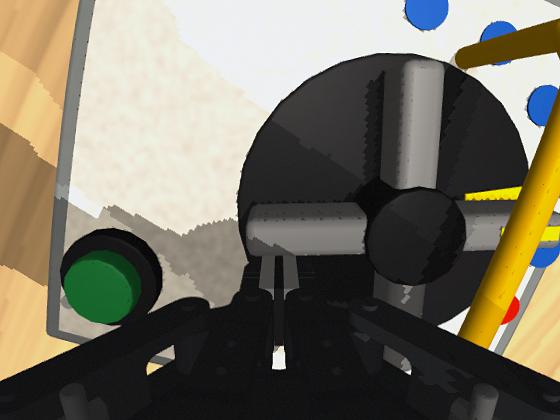

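arm_command:
  rows: [0.0029,-0.0008,0,0,0,0.0524,1,0.0029,-0.0008,0,0,0,0.0524,1,0.0029,-0.0008,0,0,0,0.0524,1,0,0,0,0,0,0,1]

```text
time_s: 11.85
position: [0.5674, -0.0135, 0.0894]
tool_rot: [0.546, 0.838, 0.0, 0.001]
wrist_force: [1.3, -4.8, 3.1]
gripper_width: 0.001
```

arm_command:
  rows: [0.0029,-0.0008,0,0,0,0.0524,1,0,0,0,0,0,0,1]

```text
time_s: 12.02
position: [0.5654, -0.0114, 0.0893]
tool_rot: [0.567, 0.824, 0.0, 0.001]
wrist_force: [0.9, -5.0, 3.6]
gripper_width: 0.002
```

```bash
python3 -c "
from h import *
ang()"
```

```text
t 12.02 z 0.0893 fing -155.79999999999998 R 0.0563 c [0.0207 0.0524] toolyaw 110.9 Ftool [-5.02 -0.92 -3.64]
skirt 3168 [537. 160.] r 0.075 ang 22.9
arm 3168 [537. 160.] r 0.054 ang 37.0
skirt 779 [485. 186.] r 0.047 ang 18.8
arm 779 [485. 186.] r 0.032 ang 42.2
skirt 402 [545. 233.] r 0.083 ang -4.8
arm 402 [545. 233.] r 0.054 ang 4.0
```

arm_command:
  rows: [0.0029,-0.0008,0,0,0,0.0524,1,0,0,0,0,0,0,1]

```text
time_s: 12.23
position: [0.5635, -0.0092, 0.0892]
tool_rot: [0.589, 0.808, -0.0, 0.001]
wrist_force: [0.3, -5.6, 3.3]
gripper_width: -0.002
```

arm_command:
  rows: [0.0029,-0.0008,0,0,0,0.0524,1,0,0,0,0,0,0,1]

```text
time_s: 12.4
position: [0.5614, -0.0059, 0.0889]
tool_rot: [0.609, 0.793, 0.0, 0.0]
wrist_force: [-1.1, -1.3, 0.7]
gripper_width: 0.003
```

```bash
python3 -c "
from h import *
ang('w12')"
```

```text
t 12.4 z 0.0889 fing -162.7 R 0.056 c [0.0197 0.0524] toolyaw 104.9 Ftool [-0.99 -1.4  -0.72]
skirt 3231 [528. 144.] r 0.072 ang 25.1
arm 3231 [528. 144.] r 0.054 ang 40.2
skirt 34 [534. 202.] r 0.072 ang 1.7
arm 34 [534. 202.] r 0.048 ang 14.9
skirt 97 [480. 202.] r 0.044 ang 5.0
skirt 468 [543. 238.] r 0.082 ang -12.1
arm 468 [543. 238.] r 0.053 ang -3.3
arm 106 [502. 349.] r 0.069 ang -51.9
```

View pics/w12.png

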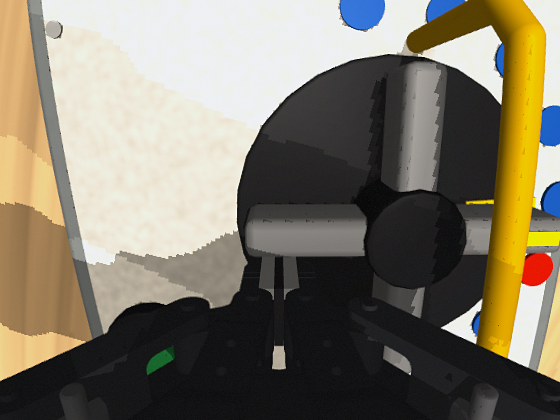

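Click 4 is done (5.6 N to 1 N, pointer at about 2°, aimed at the blue disc next to red). Now the last click.

arm_command:
  rows: [0.0029,-0.0009,0,0,0,0.0524,1,0.0029,-0.0009,0,0,0,0.0524,1,0.0029,-0.0009,0,0,0,0.0524,1,0.0029,-0.0009,0,0,0,0.0524,1,0.0029,-0.0009,0,0,0,0.0524,1,0,0,0,0,0,0,1]

```text
time_s: 12.95
position: [0.5548, 0.0077, 0.0886]
tool_rot: [0.708, 0.707, -0.0, 0.001]
wrist_force: [-0.8, -5.6, 2.5]
gripper_width: 0.002
```

```bash
python3 -c "
from h import *
ang()"
```

```text
t 12.95 z 0.0886 fing -178.39999999999998 R 0.0555 c [0.0189 0.0522] toolyaw 89.9 Ftool [-5.6  -0.77 -2.49]
skirt 2852 [488. 119.] r 0.062 ang 29.4
arm 2852 [488. 119.] r 0.051 ang 46.5
skirt 458 [523. 186.] r 0.066 ang -5.3
arm 458 [523. 186.] r 0.046 ang 10.6
skirt 155 [469. 199.] r 0.039 ang -5.4
skirt 593 [539. 242.] r 0.08 ang -28.4
arm 593 [539. 242.] r 0.051 ang -19.3
arm 667 [519. 330.] r 0.066 ang -57.0
```

arm_command:
  rows: [0.0029,-0.0009,0,0,0,0.0524,1,0,0,0,0,0,0,1]

```text
time_s: 13.17
position: [0.5539, 0.0103, 0.0886]
tool_rot: [0.726, 0.688, -0.0, 0.001]
wrist_force: [-0.2, -6.2, 2.0]
gripper_width: -0.0
```

arm_command:
  rows: [0.002,-0.0006,0,0,0,0.035,1,0,0,0,0,0,0,1]

```text
time_s: 13.33
position: [0.5534, 0.0123, 0.0886]
tool_rot: [0.737, 0.675, -0.0, 0.001]
wrist_force: [0.3, -5.2, 2.2]
gripper_width: -0.002
```

```bash
python3 -c "
from h import *
ang('w13')"
```

```text
t 13.33 z 0.0886 fing -183.2 R 0.0555 c [0.019  0.0522] toolyaw 85.0 Ftool [-5.21  0.71 -2.18]
skirt 2631 [470. 111.] r 0.059 ang 32.6
arm 2631 [470. 111.] r 0.051 ang 49.6
skirt 588 [520. 188.] r 0.065 ang -11.1
arm 588 [520. 188.] r 0.044 ang 5.2
skirt 28 [466. 202.] r 0.037 ang -12.7
skirt 638 [538. 242.] r 0.08 ang -33.3
arm 638 [538. 242.] r 0.051 ang -24.2
arm 935 [524. 323.] r 0.065 ang -58.9
```

arm_command:
  rows: [0.002,-0.0006,0,0,0,0.035,1,0,0,0,0,0,0,1]

```text
time_s: 13.55
position: [0.5527, 0.0161, 0.0883]
tool_rot: [0.749, 0.663, 0.0, -0.0]
wrist_force: [0.4, -0.1, -0.0]
gripper_width: -0.001
```

```bash
python3 -c "
from h import *
ang('w14')"
```

```text
t 13.55 z 0.0883 fing -187.29999999999998 R 0.0553 c [0.017  0.0526] toolyaw 83.0 Ftool [-0.09  0.37  0.03]
skirt 2434 [463. 113.] r 0.058 ang 34.3
arm 2434 [463. 113.] r 0.051 ang 51.3
skirt 173 [523. 215.] r 0.066 ang -23.0
arm 173 [523. 215.] r 0.043 ang -8.3
skirt 615 [538. 252.] r 0.081 ang -37.7
arm 615 [538. 252.] r 0.051 ang -28.8
arm 991 [525. 323.] r 0.064 ang -59.3
```

View pics/w14.png

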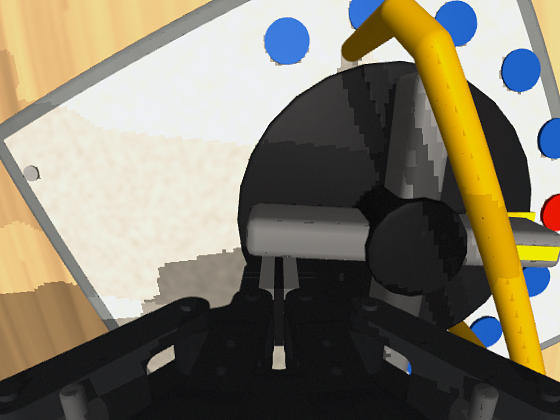

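Click 5 is done: the push fell from 5.2 N to 0 and the pointer (523,215) at −23° aims at the red disc. I'll let go and lift.

arm_command:
  rows: [-0.01,0,0,0,0,0,1,0,0,-0.02,0,0,0,1,0,0,-0.03,0,0,0,1,0,0,-0.03,0,0,0,1,0,0,-0.02,0,0,0,1,0,0,0,0,0,0,1,0,0,0,0,0,0,1]

```text
time_s: 14.18
position: [0.5518, 0.005, 0.1893]
tool_rot: [0.749, 0.663, 0.001, 0.001]
wrist_force: [-0.5, -0.2, -0.0]
gripper_width: -0.003
```

```bash
python3 -c "
from h import *
s,M=st();y=np.arctan2(M[1,0],M[0,0])
goto(.5102,-.0789,.12,y)
ang('w15')
c=cam('wrist')
print('green',[(a,ce,plane(c,ce,.085)) for a,ce in blobs(c,(50,100,30),(85,255,255),100)])
print('red',[(a,ce,plane(c,ce,.063)[0][:2]-A) for a,ce in blobs(c,(0,150,90),(6,255,255),50)])"
```

```text
t 14.1833 pos [0.5518 0.005  0.1893] yaw 83.0 F [-0.52 -0.17 -0.02] w -0.003
q [-0.36  0.46  0.46  1.77 -0.24  0.97  0.07]
shift [-0.0884 -0.0312  0.0691] rotvec [ 0.0021 -0.0009 -0.    ]
t 14.18 z 0.1893 fing -176.79999999999998 R 0.0592 c [0.0282 0.0521] toolyaw 83.0 Ftool [-0.24 -0.5   0.02]
skirt 742 [371. 100.] r 0.048 ang 48.8
arm 742 [371. 100.] r 0.045 ang 58.9
skirt 389 [432. 172.] r 0.063 ang -30.1
arm 389 [432. 172.] r 0.047 ang -24.8
skirt 548 [422. 232.] r 0.079 ang -66.3
arm 548 [422. 232.] r 0.061 ang -67.0
green [(np.int32(156), array([227.5      , 298.3525641]), array([[ 0.50328497, -0.06137906,  0.085     ]]))]
red [(np.int32(501), array([468.94610778, 162.58483034]), array([ 0.09224299, -0.009611  ]))]
```

View pics/w15.png

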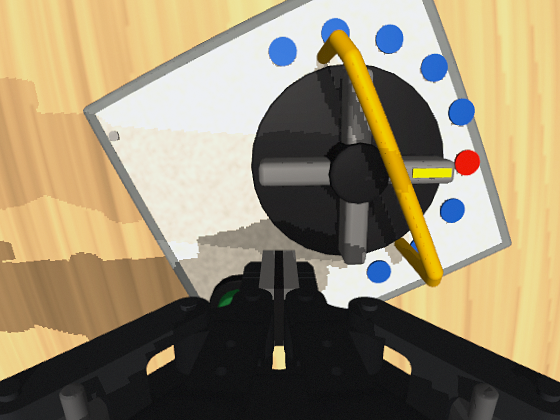

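The handle line (432,172) at −24.8° is in line with the red disc (469,163) at −24.1°. Now the button.

arm_command:
  rows: [-0.022,-0.0078,0,0,0,0,1,-0.022,-0.0078,0,0,0,0,1,-0.022,-0.0078,0,0,0,0,1,-0.022,-0.0078,0,0,0,0,1,0,0,0.03,0,0,0,1,0,0,0.03,0,0,0,1,0,0,0,0,0,0,1,0,0,0,0,0,0,1]

```text
time_s: 14.95
position: [0.508, -0.0779, 0.1267]
tool_rot: [0.75, 0.662, -0.002, -0.002]
wrist_force: [0.3, -0.1, 0.3]
gripper_width: 0.002
```

```bash
python3 -c "
from h import *
s,M=st();y=np.arctan2(M[1,0],M[0,0])
goto(.5102,-.0789,.085,y)
ang('w16')
c=cam('side');im=c['image'][160:270,220:370];cv2.imwrite('pics/s16.png',cv2.resize(im[:,:,::-1],None,fx=5,fy=5))"
```

```text
t 14.95 pos [ 0.508  -0.0779  0.1267] yaw 82.9 F [ 0.32 -0.08  0.32] w 0.002
q [-0.19  0.49  0.43  1.94 -0.28  0.78  0.28]
shift [-0.0007  0.0026  0.0417] rotvec [-0.0053  0.0003 -0.    ]
t 14.95 z 0.1267 fing -151.7 R 0.1439 c [0.1159 0.0853] toolyaw 82.9 Ftool [-0.04  0.32 -0.32]
skirt 104 [549.   7.] r 0.062 ang -15.9
arm 104 [549.   7.] r 0.037 ang -25.2
```

View pics/w16.png

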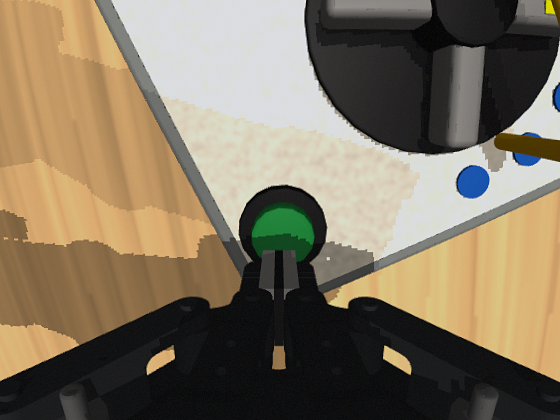

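View pics/s16.png

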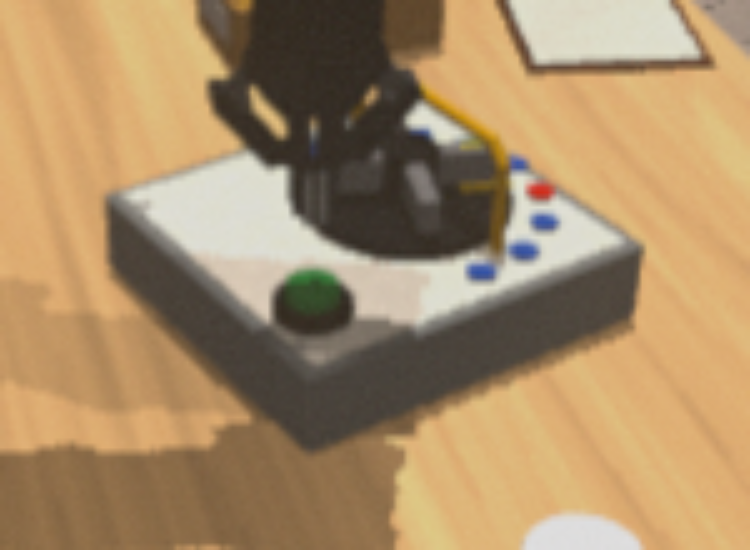

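arm_command:
  rows: [-0.001,0.002,0.015,0,0,0,1,0,0,0.015,0,0,0,1,0,0,0.006,0,0,0,1,0,0,0,0,0,0,1,0,0,0,0,0,0,1]

```text
time_s: 15.47
position: [0.5118, -0.0793, 0.0931]
tool_rot: [0.749, 0.662, 0.0, 0.0]
wrist_force: [-0.4, -0.5, 0.4]
gripper_width: -0.002
```

arm_command:
  rows: [0,0,0.002,0,0,0,1,0,0,0.002,0,0,0,1,0,0,0.002,0,0,0,1,0,0,0,0,0,0,1]

```text
time_s: 15.8
position: [0.5114, -0.0792, 0.0863]
tool_rot: [0.75, 0.662, 0.0, -0.0]
wrist_force: [-0.2, 0.4, 0.1]
gripper_width: -0.001
```

arm_command:
  rows: [0,0,0.002,0,0,0,1,0,0,0.002,0,0,0,1,0,0,0,0,0,0,1]

```text
time_s: 16.05
position: [0.5116, -0.0794, 0.0821]
tool_rot: [0.75, 0.662, 0.0, 0.0]
wrist_force: [0.1, -0.3, 1.1]
gripper_width: -0.005
```

arm_command:
  rows: [0,0,0.002,0,0,0,1,0,0,0.001,0,0,0,1,0,0,0,0,0,0,1]

```text
time_s: 16.3
position: [0.5116, -0.0794, 0.0792]
tool_rot: [0.75, 0.662, 0.0, 0.0]
wrist_force: [0.3, 0.3, 3.1]
gripper_width: -0.001
```

arm_command:
  rows: [0,0,0.002,0,0,0,1,0,0,0,0,0,0,1]

```text
time_s: 16.47
position: [0.5116, -0.0793, 0.0772]
tool_rot: [0.75, 0.662, 0.0, 0.0]
wrist_force: [0.5, 0.9, 4.2]
gripper_width: 0.002
```

arm_command:
  rows: [0,0,0.001,0,0,0,1,0,0,0,0,0,0,1]

```text
time_s: 16.63
position: [0.5116, -0.0794, 0.0763]
tool_rot: [0.75, 0.662, 0.0, 0.0]
wrist_force: [0.3, -0.0, 5.1]
gripper_width: 0.001
```

arm_command:
  rows: [0,0,0.001,0,0,0,1,0,0,0,0,0,0,1]

```text
time_s: 16.8
position: [0.5116, -0.0794, 0.076]
tool_rot: [0.75, 0.662, 0.0, 0.0]
wrist_force: [-1.8, 1.0, 11.8]
gripper_width: 0.004
```

arm_command:
  rows: [0,0,0.001,0,0,0,1,0,0,0,0,0,0,1]

```text
time_s: 16.97
position: [0.5117, -0.0794, 0.0758]
tool_rot: [0.75, 0.662, 0.001, 0.0]
wrist_force: [-4.6, 1.5, 21.1]
gripper_width: -0.001
```

The button bottomed: it gave until z≈0.076, then the force rose to 21 N with almost no further travel. I'll lift off.

arm_command:
  rows: [0,0,-0.005,0,0,0,1,0,0,-0.02,0,0,0,1,0,0,-0.035,0,0,0,1,0,0,-0.035,0,0,0,1,0,0,-0.03,0,0,0,1,-0.03,0,0,0,0,0,1,-0.03,0,0,0,0,0,1,-0.03,0,0,0,0,0,1,-0.03,0,0,0,0,0,1,0,0,0,0,0,0,1,0,0,0,0,0,0,1]

```text
time_s: 17.88
position: [0.4956, -0.2003, 0.199]
tool_rot: [0.751, 0.66, -0.0, -0.0]
wrist_force: [-0.4, 0.6, 0.5]
gripper_width: -0.006
```

Run:
```python
from h import *
ang('w17')
for n in ['top','side']: cv2.imwrite(f'pics/{n}17.png',cam(n)['image'][:,:,::-1])
c=cam('top');print([(a,ce) for a,ce in blobs(c,(0,120,90),(6,255,255),5,(190,130,320,265))],c['z_map'][217,286])
```

```text
t 17.88 z 0.199 fing -134.29999999999998 R 0.2527 c [0.2392 0.0815] toolyaw 82.7 Ftool [ 0.5  -0.43 -0.47]
[(np.int32(33), array([251.48484848, 153.39393939]))] 1.2287452
```

View pics/w17.png

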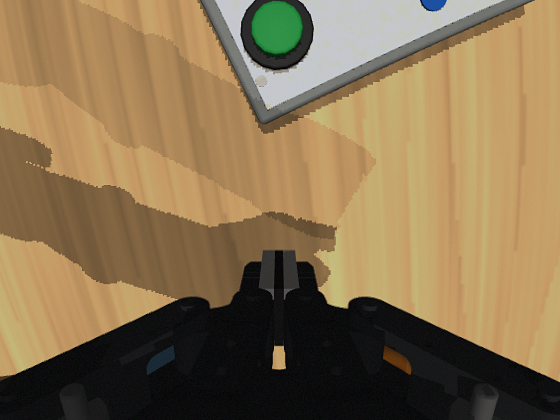

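View pics/top17.png

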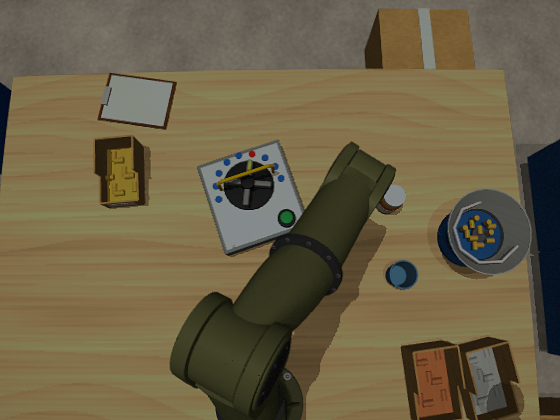

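View pics/side17.png

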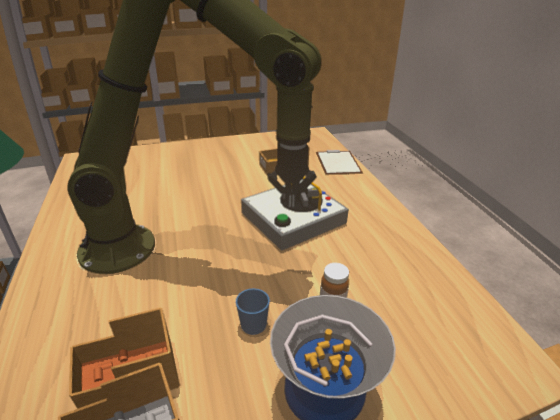

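The top view shows the pointer arm aimed at the red disc (252,154), the button up at (287,217), and the bin, cup and jar where they were. The arm is clear of everything.

```bash
python3 -c "
from cell import finish_job
print(finish_job())"
```

```text
the job is handed in; nothing more can be done
None
```

The dial is at the red mark and the start button has been pressed fully down and released. The job was handed in at about 18 s of robot time.

- **Dial:** I turned it five clicks clockwise with the shut fingers: three on one arm, then a lift-out, then two behind the next arm. Each click showed as a sharp fall in push force, and the wrist camera confirmed it. After I let go, the handle line stood at −24.8° and the red mark at −24.1°. It never went past the mark.
- **Button:** It gave with the expected spring force up to about 5 N. It then stopped hard and reached 21 N at fingertip height 0.076 m. I lifted off and the button came back up.
- **Last views:** The pointer arm aimed at the red disc. The bin, cup and jar were in their original places and the arm was touching nothing. I had no direct reading of the button's travel, so "fully pressed" rests on that hard stop.

No checks failed or disagreed. While the handle was wound up the pointer reading drifted a few degrees ahead of its setting, and it came back in line after each click.

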